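# Hold the unlocked self-closing drawer open at the marker

## Robot

A 6-joint arm with a two-finger parallel gripper is mounted at the origin on a cart in front of the work surface, level with it; the furniture and walls round the work are solid. World frame = base frame: x ahead of the robot, y to its left, z up, the work surface at z = 0. Lengths are in m, angles in rad, forces in N, time in s.
With the tool pointing down it reaches from about 0.3 to 0.95 m from the base axis. Payload 3.1 kg.
Tool frame: the origin (TCP) lies midway between the tips of the shut fingers; the grasp point (between the pads) lies 19 mm behind it; z points along the fingers, x is the direction in which the jaws open and shut, and the axes are right-handed (so a half turn about z gives the same grasp; the last joint's range is limited). The gripper opens to 85 mm and grips with 20 to 120 N. Pads are 22 mm wide; open, the fingers measure 114 mm over their backs; the gripper's body (76 mm by 85 mm) begins 54 mm behind the grasp point. The pads swing forward as they close: fully open they stand 13 mm farther back than shut.
Start: joints at [1.193, 0.308, 1.634, -0, 1.2, -0.07], TCP at [0.189, 0.596, 0.231] pointing down, gripper open.
Joint ranges: [-3.06, 3.06], [-0.79, 1.96], [0.05, 2.63], [-1.19, 4.34], [0.05, 2.64], [-2.94, 2.94]. Speed limits (rad/s): [2.79, 2.79, 3.14, 3.14, 3.14, 3.14].

## Interface

Orientations are given as a 3x3 rotation matrix whose columns are the frame's x, y, z axes.
In Python, from station import status, cams, order gives the robot as it stands.
- The arm moves only by the shell command python3 -m crank 'ROWS'. ROWS is JSON, a list that holds one entry, the list of rows, each a list of 5 numbers: the shift along the tool's x, y, z in mm, then the turn about the tool's z in degrees, then the finger opening in mm, from 0 to 85.4. In form: [[[x, y, z, turn, claw], ...]]. A call has 1 to 5 rows; each row shifts and turns the commanded pose from where the row before left it, along the tool's axes as they then stand; what a row does not reach is not made up. A row lasts 1/10 s, in which the tool goes at most 50 mm and 8.59 degrees, less where a joint would pass 70% of its speed; a pose out of reach is approached as far as the arm can. A call is refused whole if a number of a shift passes 50 or a number of a turn 8.59, either way. A call with a gripper value outside its range is refused whole. The fingers move at their own pace and stop on an object; the grip force is fixed at half the most. Time passes only in rows, so rows that do not move let the fingers close. It gives the time, the measured TCP pose, the force and the opening at its end, in the units of the state.
- status.state(): the state, without advancing time (a new reading comes with each control period).
- cams.snapshot(name): name is "scene" or "top" or "wrist"; returns the picture (400x640x3 uint8, red, green, blue); there is no depth.
- cams.calibration(name): a dict with "mtx" (3x3 intrinsics, pixels), "origin" and "rotation" of the camera in the world. Camera axes: x right, y down, z forward; pixel columns grow to the right and rows downward; lengths in m; the calibration is good to about 2 mm. A picture is of the moment at which its call begins: read the wrist's pose just before it. calibration takes no time and is no camera call; for the wrist camera it gives the pose at the moment of the call.
- order.hand_in(): hands the job in, once; it reports no verdict.
The state is a dict: "clock": time; "qpos": joint angles; "joint_velocities": joint speeds; "joint_torque": joint torques, N m; "tool_pos": TCP position; "orientation": TCP orientation; "ft_force": force on the tool from outside, world axes, zero at the start; "torque": the same for the moment, N m; "grip_width": finger opening in m.
Only numpy, scipy, OpenCV 4.12 (cv2) and the standard library are available. Lean on these libraries where they do the work, as an engineer would, in place of code of your own. Each camera call takes 0.05 s, during which the arm holds its last target.

## Task

One of the two self-closing drawers in the little desk box is locked and you can only tell by pulling: find the one that gives, and draw it out by its black pull until its front face is level with the robot-side face of the red marker between the drawers, without going more than a finger's breadth past it. Keep it there, steady: at least two seconds, and finish the program still holding the pull, because the spring shuts the drawer as soon as it is let go. Leave the locked drawer shut, and do not shift the marker, the stapler or the tape roll.

Things in the scene. Friction and masses are not known exactly. Their poses are not given: they have to be found in the camera images.
- drawer_box: wooden desk box, fixed, 100 mm deep (x), 184 wide (y), 62 high, two white drawers side by side at its front; between them an aluminium runner (14 mm wide, 11 high) sticks out 60 mm in front. Origin: centre of the underside, on the table; x to the back of the box (away from the robot), y towards the left drawer, z up. Fronts of shut drawers lie 50 mm before the origin
- travel_left (a joint): travel of the left drawer, m: 0 shut, grows as it comes out towards the robot, end stop 0.065. A spring pulls it shut: about 3.6 N at 0, 7 N at 0.040, plus slight damping. The locked drawer stops dead after about 4 mm of play, the free one keeps coming. Which one is locked differs each time and cannot be seen
- travel_right (a joint): travel of the right drawer, m: 0 shut, grows as it comes out towards the robot, end stop 0.065. A spring pulls it shut: about 3.6 N at 0, 7 N at 0.040, plus slight damping. The locked drawer stops dead after about 4 mm of play, the free one keeps coming. Which one is locked differs each time and cannot be seen
- pull_left (a point): black pull fixed to the left drawer: upright grip plate 12 mm thick (x, along the travel), 40 mm wide (y), 22 to 68 mm above the table, 42 mm clear of the drawer front, on two steel rods (12 mm either side of the middle, their tops 30 mm above the table). This point: mid-plate, 52 mm above the table. x into the box (pulling is -x), z up. Grip from above across thickness or width
- pull_right (a point): black pull fixed to the right drawer: upright grip plate 12 mm thick (x, along the travel), 40 mm wide (y), 22 to 68 mm above the table, 42 mm clear of the drawer front, on two steel rods (12 mm either side of the middle, their tops 30 mm above the table). This point: mid-plate, 52 mm above the table. x into the box (pulling is -x), z up. Grip from above across thickness or width
- drawer_left: the left drawer with its pull; origin on the table under the middle of its front face, axes as the box, moves with the drawer
- drawer_right: the right drawer with its pull; origin and axes likewise
- drawer_left_face (a point): point on the outer (robot-side) face of the left drawer's white front panel (72 mm wide, 44 mm high, from 10 to 54 mm above the table), at its middle, 50 mm above the table; moves with the drawer; axes as the box
- drawer_right_face (a point): point on the outer (robot-side) face of the right drawer's white front panel (72 mm wide, 44 mm high, from 10 to 54 mm above the table), at its middle, 50 mm above the table; moves with the drawer; axes as the box
- marker (a joint): position of the red marker on its runner, m: 0 = level with the front face of a shut drawer, grows towards the robot; so the free drawer is at the mark when its joint value equals this one. Set between 0.025 and 0.045; stiff (about 6 N to shift)
- marker_face (a point): the mark: on the robot-side face of the red marker's upright fin (3 mm thick, 12 mm wide, top 63 mm above the table), 50 mm above the table, midway between the drawers; axes as the box
- stapler: bystander: red and black stapler, 34 x 144 x 44 mm, loose, to the left of the box; origin at the centre of its underside
- orange_tape: bystander: orange tape roll lying flat, 100 mm across, 50 mm high, loose, to the right of the box; origin at the centre of its underside
Things that resemble listed ones, but are neither listed nor needed, are in the scene too. There is more than one size of the drawer_box; the one meant has the size given above.

How it is judged:
By the outcome, as a careful person would: the job done as asked, in the order asked, and still so for the second after the job is handed in, while the arm keeps its last pose, push and grip.
It also fails if it takes over 54 s, if anything falls off the work surface, if the arm or the gripper's body presses on something with over 40 N, if the wrist force passes 120 N, or if a joint passes its speed limit or range.

## Working session

There is one attempt and no reset: what is moved stays moved. The work goes in short steps, Python scripts to look and compute and a shell command to move; the robot and the scene stay as the last step left them, time stands still between calls to the robot, and variables do not carry over. Pictures are saved under pics/ and viewed, and the job is handed in when it is done.

```bash
mkdir -p pics; ls; python3 - <<'E'
from station import status,cams
import cv2
s=status.state();print(s)
for n in("scene","top","wrist"):
    cv2.imwrite(f"pics/{n}0.png",cams.snapshot(n)[:,:,::-1]);c=cams.calibration(n);print(n,c)
E
```

```text
pics
{'clock': 0.0, 'qpos': array([ 1.19332666e+00,  3.08998019e-01,  1.63519228e+00,  3.97746082e-06,
        1.19970832e+00, -6.96845788e-02]), 'joint_velocities': array([-8.65995283e-04,  7.54533921e-04,  1.49099507e-03,  8.35103377e-05,
       -3.15742588e-04,  1.12078569e-03]), 'joint_torque': array([-2.12175131e-03, -4.15246797e+01, -2.76661152e+01, -3.11362764e-04,
        1.02075515e-02,  5.16769347e-06]), 'tool_pos': array([0.18905336, 0.59485457, 0.23004871]), 'orientation': array([[ 3.02948952e-01,  9.53006403e-01, -8.53354354e-04],
       [ 9.53004009e-01, -3.02950109e-01, -2.14226018e-03],
       [-2.30011146e-03, -1.64254646e-04, -9.99997341e-01]]), 'ft_force': array([ 0.16889025, -0.4192367 ,  0.80699054]), 'torque': array([-0.05514054,  0.01472995,  0.00678422]), 'grip_width': 0.08537496981090478}
scene {'mtx': array([[384.24086916,   0.        , 317.62708308],
       [  0.        , 384.24086916, 199.84677821],
       [  0.        ,   0.        ,   1.        ]]), 'origin': array([ 0.06627673, -0.76206019,  0.88187675]), 'rotation': array([[ 0.90207737, -0.24871325,  0
[... 207 characters left out ...]
, 199.85057042],
       [  0.        ,   0.        ,   1.        ]]), 'origin': array([0.36321548, 0.21458527, 1.58179278]), 'rotation': array([[-3.30040596e-03, -9.91343378e-01,  1.31253243e-01],
       [-9.99994369e-01,  3.19205083e-03, -1.03592805e-03],
       [ 6.07993388e-04, -1.31255923e-01, -9.91348331e-01]])}
wrist {'mtx': array([[357.70663284,   0.        , 323.97256602],
       [  0.        , 357.70663284, 197.33937285],
       [  0.        ,   0.        ,   1.        ]]), 'origin': array([0.11728361, 0.6182792 , 0.37394115]), 'rotation': array([[ 0.30249163,  0.91072475,  0.28121032],
       [ 0.95314889, -0.2882672 , -0.09170179],
       [-0.00245138,  0.29577432, -0.9552547 ]])}
```

View pics/scene0.png

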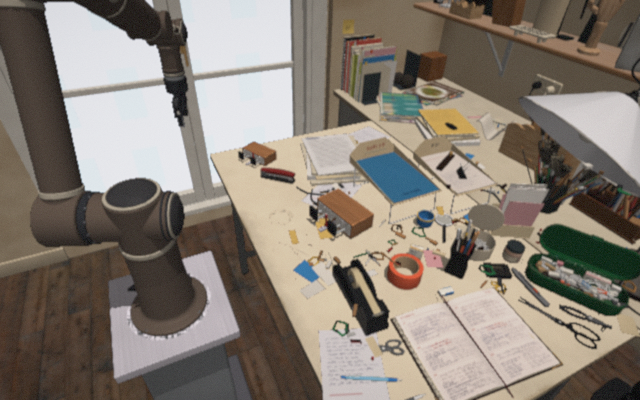

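View pics/top0.png

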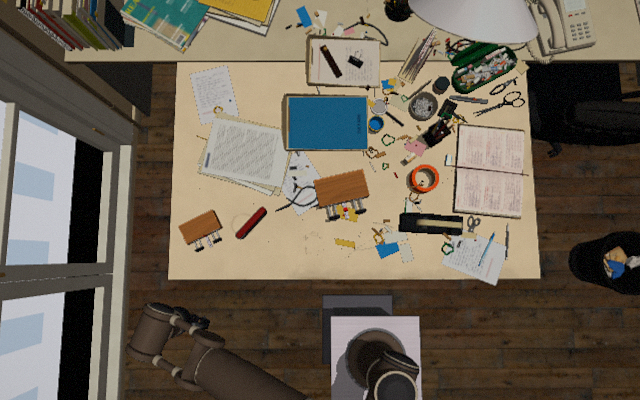

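View pics/wrist0.png

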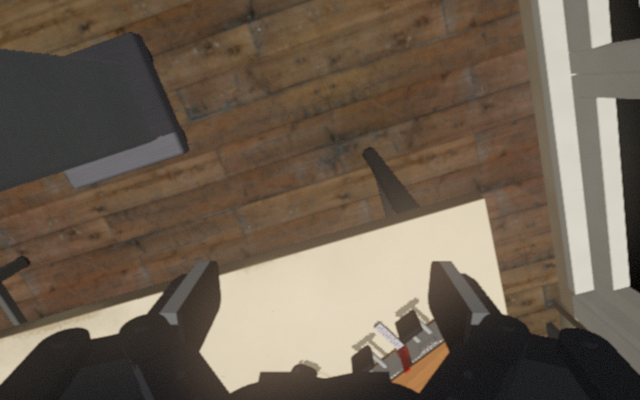

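```bash
python3 - <<'E'
import cv2
a=cv2.imread("pics/top0.png")[160:235,295:385]; cv2.imwrite("pics/topc.png",cv2.resize(a,None,fx=8,fy=8,interpolation=cv2.INTER_CUBIC))
a=cv2.imread("pics/scene0.png")[180:245,300:380]; cv2.imwrite("pics/scenec.png",cv2.resize(a,None,fx=9,fy=9,interpolation=cv2.INTER_CUBIC))
E
```

```text
(no output)
```

View pics/topc.png

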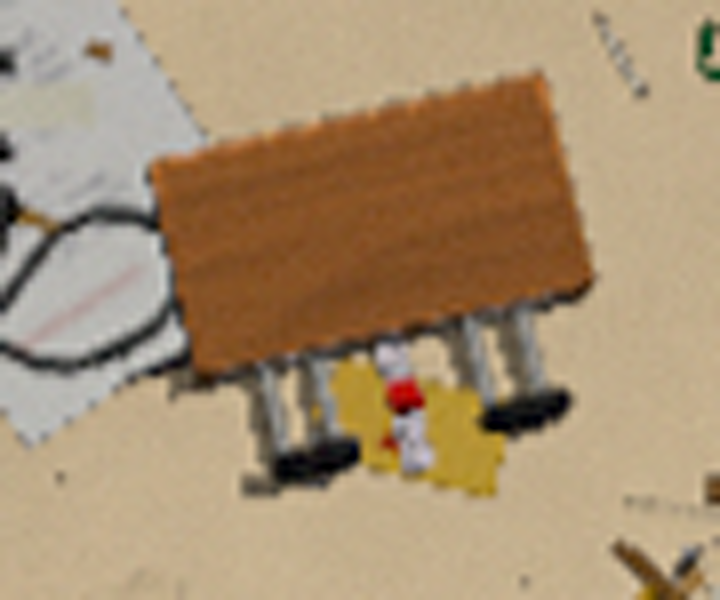

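View pics/scenec.png

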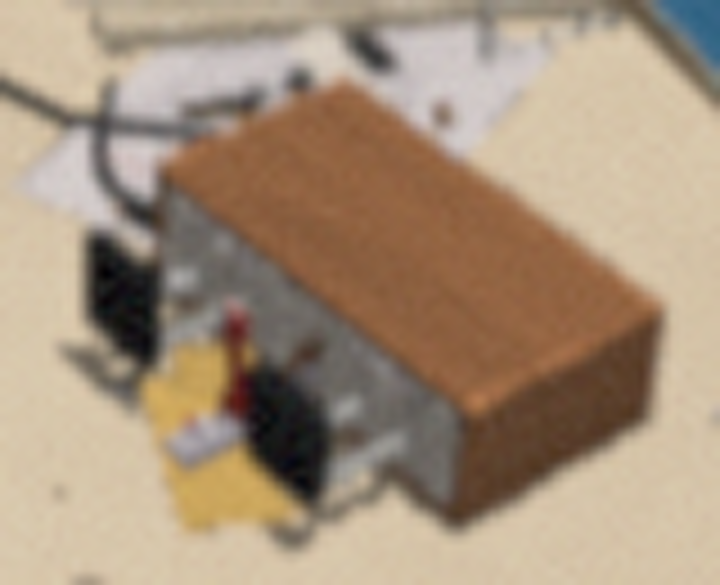

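```bash
cat > h.py <<'E'
import numpy as np,cv2
from station import status,cams
def ray(n,uv,z,c=None):
    c=c or cams.calibration(n); d=c['rotation']@np.linalg.inv(c['mtx'])@np.array([uv[0],uv[1],1.]); o=c['origin']
    return o+d*(z-o[2])/d[2]
def proj(n,p,c=None):
    c=c or cams.calibration(n); q=c['mtx']@(c['rotation'].T@(np.array(p)-c['origin'])); return q[:2]/q[2]
E
python3 - <<'E'
from h import *
f=lambda x,y:(295+x/8-.5+.0625,160+y/8-.5+.0625)
P={k:ray("top",f(*v),z) for k,v,z in [("TL",(152,165),.062),("TR",(543,72),.062),("BR",(592,285),.062),("BL",(200,372),.062),("pl",(317,456),.068),("pr",(527,408),.068),("mk",(405,392),.063)]}
for k in P: print(k,P[k].round(4))
n=np.linalg.norm
print(n(P['TL']-P['TR']),n(P['BL']-P['BR']),n(P['TL']-P['BL']),n(P['TR']-P['BR']))
for a,b in(("TR","TL"),("BR","BL"),("pr","pl")):
    d=P[a]-P[b];print(np.degrees(np.arctan2(d[1],d[0]))+90, n(d))
R=status.state()['orientation'];print(status.state()['tool_pos'],R)
# scene small box width check
g=lambda u,v:ray("top",(u,v),.05)
print(n(g(180,227)-g(216,211)))
E
```

```text
TL [0.6358 0.2169 0.062 ]
TR [0.6778 0.0403 0.062 ]
BR [0.5807 0.0201 0.062 ]
BL [0.542  0.1958 0.062 ]
pl [0.5037 0.1442 0.068 ]
pr [0.5248 0.0509 0.068 ]
mk [0.5326 0.1045 0.063 ]
0.18153567813301874 0.17986103639504636 0.09613876147604844 0.09925789513042829
13.389131485738957 0.18153567813301874
12.406347969461152 0.17986103639504636
12.715738119001486 0.09573621280462469
[0.1891389  0.59499636 0.23028392] [[ 3.02946435e-01  9.53007355e-01 -6.62810754e-04]
 [ 9.53005778e-01 -3.02947141e-01 -1.73690770e-03]
 [-1.85608244e-03 -1.05472483e-04 -9.99998272e-01]]
0.13929483665047176
```

The box wanted is the one at top pixel (342,190): its measured width is about 0.18 m. The decoy at (200,230) measures 0.14 m. The stapler at (251,222) and the tape at (424,179) flank the chosen box, which fits the description. In the close crop its pulls are at about (334,217) and (361,211), and the red marker at (345,209). The box yaw is about 12.8°. First I'll turn the tool in line with it.

```bash
python3 -m crank '[[[0,0,0,8.5,85],[0,0,0,8.5,85],[0,0,0,8.5,85],[0,0,0,8.5,85],[0,0,0,8.5,85]]]'; python3 -m crank '[[[0,0,0,8.5,85],[0,0,0,8.5,85],[0,0,0,0,85]]]'; python3 - <<'E'
from h import *
s=status.state();R=s['orientation'];print(np.degrees(np.arctan2(R[1,0],R[0,0])),s['clock'],s['qpos'])
t=np.array([.47,.09,.25]);print(R.T@(t-s['tool_pos'])*1000)
E
```

```text
clock: 0.65
tool_pos: [0.1892, 0.5953, 0.2307]
orientation: [[0.87, 0.493, -0.0], [0.493, -0.87, -0.001], [-0.001, 0.001, -1.0]]
ft_force: [-0.0, 0.1, -0.2]
grip_width: 0.085
clock: 0.95
tool_pos: [0.1893, 0.5953, 0.2308]
orientation: [[0.975, 0.223, -0.0], [0.223, -0.975, -0.001], [-0.001, 0.001, -1.0]]
ft_force: [-0.4, -0.0, 0.6]
grip_width: 0.0853
12.87867942972534 0.95 [ 1.19330077e+00  3.08470253e-01  1.63436838e+00 -1.15571629e-05
  1.19969011e+00  9.68529406e-01]
[161.04381845 555.18812134 -18.88228969]
```

```bash
python3 -m crank '[[[11,38,-1,0,40],[11,38,-1,0,40],[11,38,-1,0,40],[11,38,-1,0,40],[11,38,-1,0,40]]]' | head -2;python3 -m crank '[[[11,38,-1,0,40],[11,38,-1,0,40],[11,38,-1,0,40],[11,38,-1,0,40],[11,38,-1,0,40]]]' | head -2; python3 -m crank '[[[11,38,-1,0,40],[11,38,-1,0,40],[11,38,-1,0,40],[0,0,0,0,40],[0,0,0,0,40]]]'; python3 - <<'E'
from h import *
s=status.state();R=s['orientation'];print(np.degrees(np.arctan2(R[1,0],R[0,0])),s['clock'],s['qpos'])
t=np.array([.47,.09,.25]);print(R.T@(t-s['tool_pos'])*1000)
import pickle;pickle.dump(cams.calibration("wrist"),open("w1.pkl","wb"))
cv2.imwrite("pics/w1.png",cams.snapshot("wrist")[:,:,::-1])
E
```

```text
clock: 1.45
tool_pos: [0.2857, 0.4212, 0.2362]
clock: 1.95
tool_pos: [0.3817, 0.2482, 0.2414]
clock: 2.45
tool_pos: [0.4388, 0.1453, 0.2442]
orientation: [[0.975, 0.222, -0.001], [0.222, -0.975, 0.0], [-0.0, -0.001, -1.0]]
ft_force: [0.1, 0.5, -0.7]
grip_width: 0.0399
12.84504955557536 2.45 [ 2.25011375e-01 -2.57150876e-02  1.98790211e+00  6.40698735e-04
  1.17988082e+00  5.78838764e-04]
[18.0949811  60.80357288 -5.88231468]
```

View pics/w1.png

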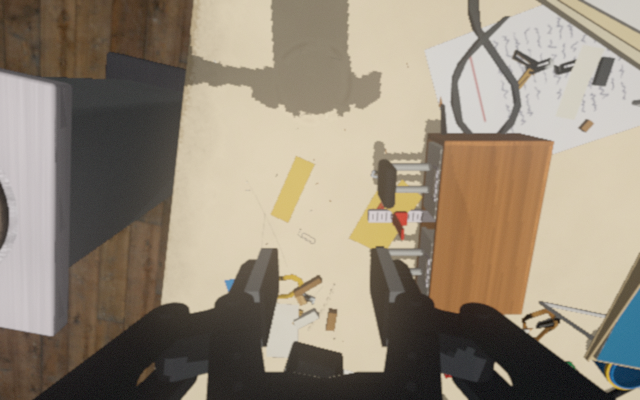

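```bash
python3 - <<'E'
import cv2
a=cv2.imread("pics/w1.png")[130:280,340:470]; cv2.imwrite("pics/w1c.png",cv2.resize(a,None,fx=4,fy=4,interpolation=cv2.INTER_CUBIC))
E
```

```text
(no output)
```

View pics/w1c.png

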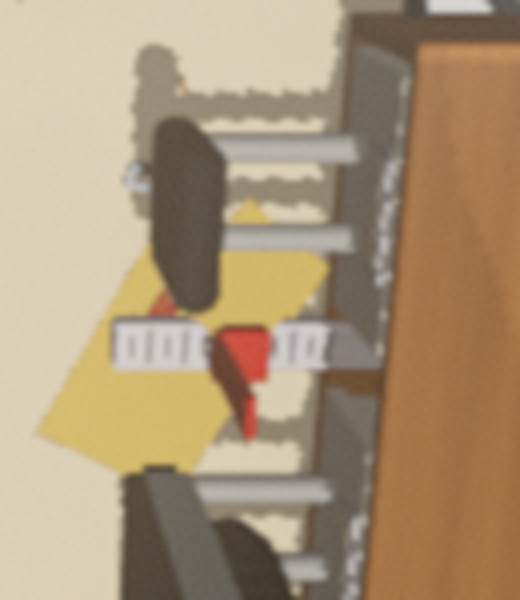

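```bash
cat > fit.py <<'E'
from h import *
import pickle
from scipy.optimize import least_squares
cw=pickle.load(open("w1.pkl","rb")); ct=cams.calibration("top")
f=lambda x,y:(295+x/8-.44,160+y/8-.44)
g=lambda x,y:(340+x/4-.375,130+y/4-.375)
def W(p,b): 
    c,s=np.cos(p[2]),np.sin(p[2]); return np.array([p[0]+c*b[0]-s*b[1],p[1]+s*b[0]+c*b[1],b[2]])
E
python3 - <<'E'
from fit import *
obs=[("t",f(152,165),(.05,.092,.062)),("t",f(543,72),(.05,-.092,.062)),("t",f(592,285),(-.05,-.092,.062)),("t",f(200,372),(-.05,.092,.062)),
("w",g(419,42),(-.05,.092,.062)),("w",(553,140),(.05,.092,.062))]
C={"t":ct,"w":cw}
r=lambda p:np.concatenate([(proj(None,W(p,b),C[n])-uv)*(2 if n=="w" else 1) for n,uv,b in obs])
s=least_squares(r,[.6,.12,.22]);print(s.x,np.degrees(s.x[2]),s.fun.round(2))
np.save("box.npy",s.x)
im=cv2.imread("pics/w1.png");im=cv2.resize(im[100:330,340:570],None,fx=3,fy=3,interpolation=cv2.INTER_CUBIC)
def L(a,b,col):
    q=[tuple(int(v) for v in (proj(None,W(s.x,k),cw)+.5-[340,100])*3) for k in(a,b)];cv2.line(im,*q,col,1)
def box(x0,x1,y0,y1,z0,z1,col):
    for z in(z0,z1):
        L((x0,y0,z),(x1,y0,z),col);L((x0,y1,z),(x1,y1,z),col);L((x0,y0,z),(x0,y1,z),col);L((x1,y0,z),(x1,y1,z),col)
    for x in(x0,x1):
        for y in(y0,y1):L((x,y,z0),(x,y,z1),col)
box(-.05,.05,-.092,.092,0,.062,(0,255,0))
yp=.048
for y in(yp,-yp): box(-.104,-.092,y-.02,y+.02,.022,.068,(255,0,255))
box(-.11,-.05,-.007,.007,0,.011,(255,255,0))
for m in(.025,.035,.045): L((-.05-m,-.006,.063),(-.05-m,.006,.063),(255,255,255));L((-.05-m,.006,.063),(-.05-m,.006,.011),(255,255,255))
cv2.imwrite("pics/ov1.png",im)
E
```

```text
[0.60756328 0.11927741 0.22499754] 12.891409572148556 [-0.88  0.01 -0.1   0.28  0.49  0.36 -0.55  1.04 -1.41  0.07  1.59  0.27]
```

View pics/ov1.png

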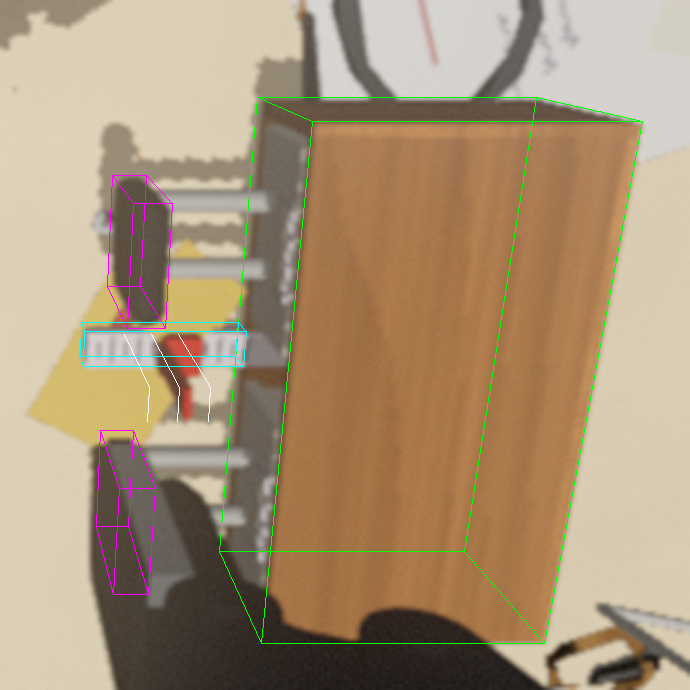

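```bash
python3 - <<'E'
from fit import *
p=np.load("box.npy")
s=status.state();R=s['orientation']
for y in(.048,-.048):
    t=W(p,(-.098,y,.110));print(t,R.T@(t-s['tool_pos'])*1000)
E
```

```text
[0.50132442 0.14420336 0.11      ] [ 61.04784903  15.88646989 133.99052069]
[0.5227424  0.05062308 0.11      ] [ 61.01019961 111.88644076 133.9259039 ]
```

```bash
python3 -m crank '[[[15,4,33,0,40],[15,4,33,0,40],[15,4,34,0,40],[16,4,34,0,40],[0,0,0,0,40]]]'; python3 -m crank '[[[0,0,0,0,40],[0,0,0,0,40]]]'; python3 - <<'E'
from fit import *
p=np.load("box.npy")
s=status.state();R=s['orientation']
t=W(p,(-.098,.048,.04));print(t,R.T@(t-s['tool_pos'])*1000)
im=cams.snapshot("wrist")[:,:,::-1];cv2.imwrite("pics/w2.png",im)
im=cams.snapshot("scene")[:,:,::-1];cv2.imwrite("pics/s2.png",cv2.resize(im[140:260,240:400],None,fx=5,fy=5))
E
```

```text
clock: 3.0
tool_pos: [0.4981, 0.1445, 0.1048]
orientation: [[0.974, 0.226, -0.01], [0.226, -0.974, -0.002], [-0.011, -0.001, -1.0]]
ft_force: [-0.4, 0.6, 0.2]
grip_width: 0.04
clock: 3.2
tool_pos: [0.5021, 0.1449, 0.1119]
orientation: [[0.974, 0.224, 0.002], [0.224, -0.974, 0.001], [0.002, -0.0, -1.0]]
ft_force: [0.3, 0.5, -0.1]
grip_width: 0.0403
[0.50132442 0.14420336 0.04      ] [-1.10175117  0.53639359 71.9171309 ]
```

View pics/w2.png

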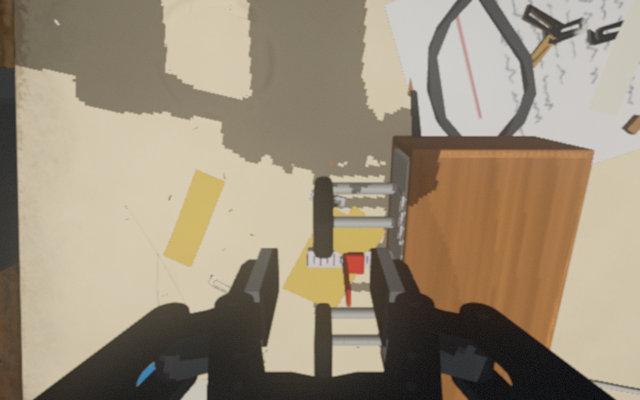

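View pics/s2.png

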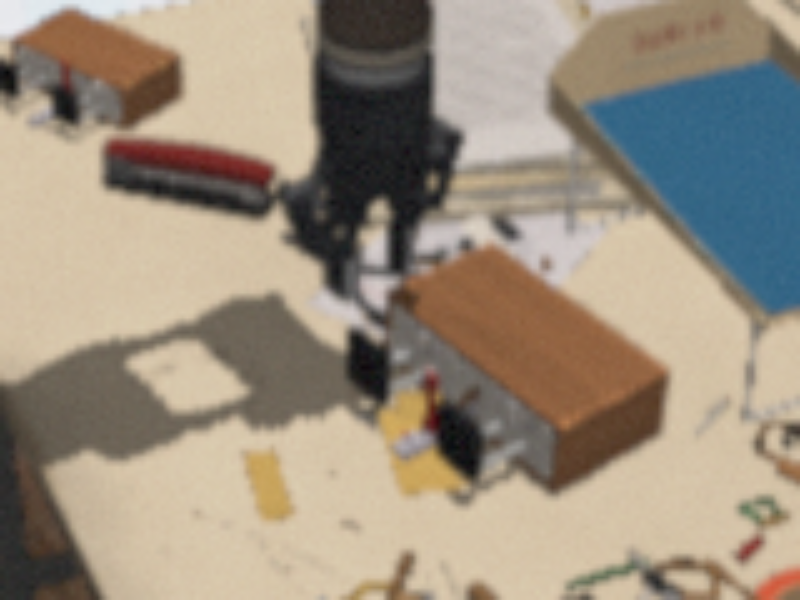

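```bash
python3 - <<'E'
from fit import *
p=np.load("box.npy")
s=status.state();c=cams.calibration("wrist");print(c['origin'],c['rotation'].round(3))
print("tcp",proj(None,s['tool_pos'],c))
for n,b in dict(pl=(-.098,.048,.068),pr=(-.098,-.048,.068),plL=(-.098,.068,.068),plR=(-.098,.028,.068),corner=(-.05,.092,.062),cr2=(.05,.092,.062),mk=(-.084,0,.063)).items(): print(n,proj(None,W(p,b),c))
E
```

```text
[0.48525206 0.21826055 0.2561943 ] [[ 0.975  0.213  0.07 ]
 [ 0.224 -0.931 -0.288]
 [ 0.004  0.296 -0.955]]
tcp [323.86641769 263.83719366]
pl [321.02766558 226.72515898]
pr [321.21070726 365.30630039]
plL [320.98285365 192.79797571]
plR [321.06992549 258.72020261]
corner [408.9916989  147.48062809]
cr2 [591.80857273 147.58737838]
mk [343.79141492 295.92044479]
```

```bash
python3 -m crank '[[[0,0,15,0,40],[0,0,15,0,40],[0,0,15,0,40],[0,0,14,0,40],[0,0,8,0,40]]]'; python3 -m crank '[[[0,0,4,0,40],[0,0,0,0,40],[0,0,0,0,40]]]'; python3 - <<'E'
from fit import *
cv2.imwrite("pics/w3.png",cams.snapshot("wrist")[:,:,::-1])
E
```

```text
clock: 3.8
tool_pos: [0.5017, 0.1439, 0.0434]
orientation: [[0.975, 0.223, 0.001], [0.223, -0.975, 0.0], [0.001, -0.0, -1.0]]
ft_force: [0.4, -0.3, -0.6]
grip_width: 0.0399
clock: 4.1
tool_pos: [0.5023, 0.144, 0.0398]
orientation: [[0.975, 0.223, 0.001], [0.223, -0.975, 0.0], [0.001, -0.0, -1.0]]
ft_force: [-0.7, 1.1, -0.6]
grip_width: 0.04
```

View pics/w3.png

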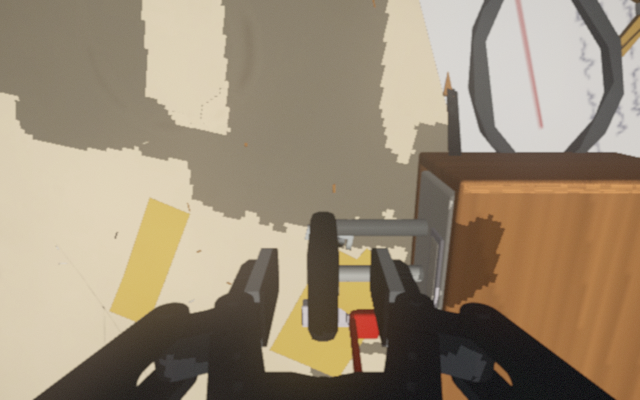

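```bash
python3 -m crank '[[[0,0,0,0,5],[0,0,0,0,5],[0,0,0,0,5],[0,0,0,0,5],[0,0,0,0,5]]]';python3 -m crank '[[[0,0,0,0,5],[0,0,0,0,5]]]'
```

```text
clock: 4.65
tool_pos: [0.5019, 0.1438, 0.0398]
orientation: [[0.975, 0.223, -0.0], [0.223, -0.975, -0.0], [-0.0, 0.0, -1.0]]
ft_force: [-2.4, 0.0, 5.0]
grip_width: 0.0109
clock: 4.85
tool_pos: [0.5019, 0.1438, 0.0398]
orientation: [[0.975, 0.223, -0.0], [0.223, -0.975, -0.0], [-0.0, 0.0, -1.0]]
ft_force: [-1.8, -0.3, 6.2]
grip_width: 0.0111
```

```bash
for i in 1 2; do python3 -m crank '[[[-1,0,0,0,5],[-1,0,0,0,5],[-1,0,0,0,5],[0,0,0,0,5]]]'; done
```

```text
clock: 5.25
tool_pos: [0.5005, 0.1435, 0.0398]
orientation: [[0.975, 0.223, 0.003], [0.223, -0.975, 0.001], [0.003, 0.0, -1.0]]
ft_force: [3.8, 0.4, 0.8]
grip_width: 0.0111
clock: 5.65
tool_pos: [0.4967, 0.1427, 0.0398]
orientation: [[0.975, 0.223, 0.002], [0.223, -0.975, 0.0], [0.002, 0.0, -1.0]]
ft_force: [3.8, 1.2, 4.3]
grip_width: 0.0109
```

```bash
for i in 1 2; do python3 -m crank '[[[-1,0,0,0,5],[-1,0,0,0,5],[-1,0,0,0,5],[0,0,0,0,5]]]'; done
```

```text
clock: 6.05
tool_pos: [0.4936, 0.142, 0.0398]
orientation: [[0.975, 0.223, 0.001], [0.223, -0.975, 0.0], [0.001, 0.0, -1.0]]
ft_force: [4.5, 1.5, 5.1]
grip_width: 0.0111
clock: 6.45
tool_pos: [0.4907, 0.1413, 0.0398]
orientation: [[0.975, 0.223, 0.001], [0.223, -0.975, 0.0], [0.001, 0.0, -1.0]]
ft_force: [4.9, 0.4, 5.9]
grip_width: 0.011
```

The left drawer gives: 11.5 mm of travel at about 5 N, which is only the spring. I'll draw it further, stopping short of the mark to look.

```bash
python3 -m crank '[[[-4,0,0,0,5],[-4,0,0,0,5],[-4,0,0,0,5],[-3,0,0,0,5],[-1,0,0,0,5]]]'; python3 -m crank '[[[0,0,0,0,5],[0,0,0,0,5]]]'; python3 - <<'E'
from fit import *
p=np.load("box.npy")
c=cams.calibration("wrist");pickle.dump(c,open("w4.pkl","wb"))
w=cams.snapshot("wrist")[:,:,::-1];t=cams.snapshot("top")[:,:,::-1];s=cams.snapshot("scene")[:,:,::-1]
for n,i in zip("wts",(w,t,s)):cv2.imwrite(f"pics/{n}4.png",i)
cv2.imwrite("pics/w4c.png",cv2.resize(w[150:400,240:540],None,fx=2.6,fy=2.4,interpolation=cv2.INTER_CUBIC))
cv2.imwrite("pics/t4c.png",cv2.resize(t[160:235,295:385],None,fx=8,fy=8,interpolation=cv2.INTER_CUBIC))
cv2.imwrite("pics/s4c.png",cv2.resize(s[180:245,300:380],None,fx=9,fy=9,interpolation=cv2.INTER_CUBIC))
E
```

```text
clock: 6.95
tool_pos: [0.4755, 0.1378, 0.0398]
orientation: [[0.975, 0.223, 0.003], [0.223, -0.975, 0.001], [0.003, 0.0, -1.0]]
ft_force: [6.3, 1.9, 3.3]
grip_width: 0.0111
clock: 7.15
tool_pos: [0.4756, 0.1378, 0.0398]
orientation: [[0.975, 0.223, 0.002], [0.223, -0.975, 0.001], [0.002, 0.0, -1.0]]
ft_force: [4.3, 0.9, 4.1]
grip_width: 0.0109
```

View pics/w4c.png

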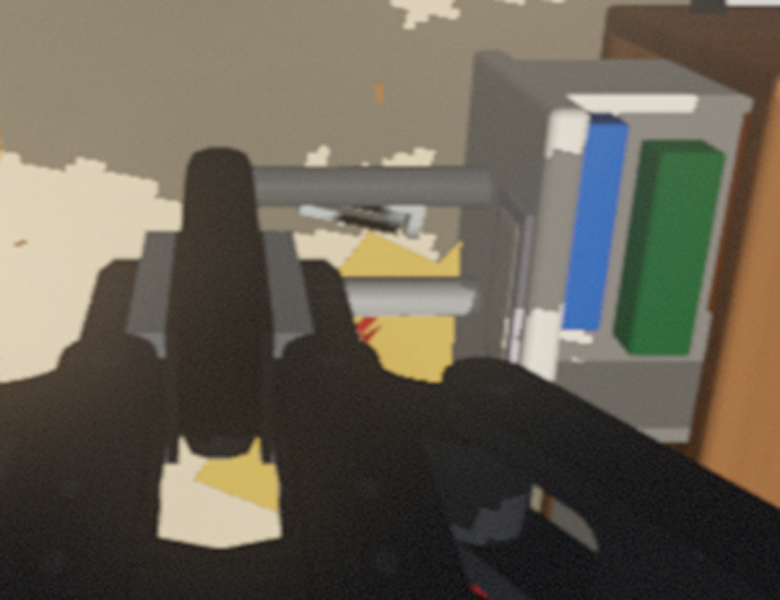

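View pics/s4c.png

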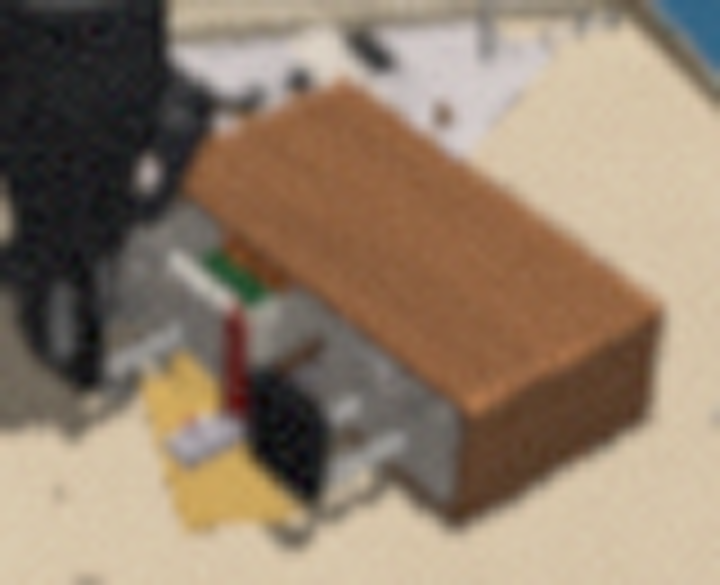

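View pics/t4c.png

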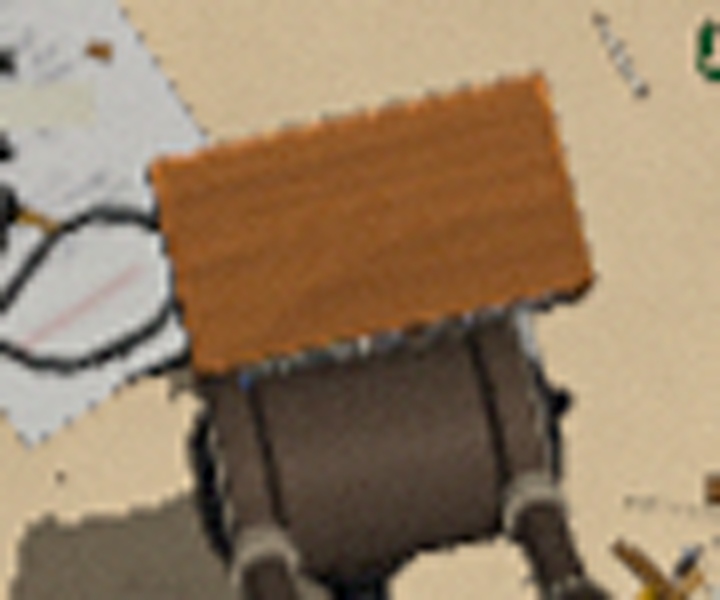

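```bash
python3 - <<'E'
import cv2
a=cv2.imread("pics/w2.png")[235:315,300:410]; cv2.imwrite("pics/w2c.png",cv2.resize(a,None,fx=7,fy=7,interpolation=cv2.INTER_CUBIC))
a=cv2.imread("pics/w1.png")[190:250,360:450]; cv2.imwrite("pics/w1d.png",cv2.resize(a,None,fx=8,fy=8,interpolation=cv2.INTER_CUBIC))
E
```

```text
(no output)
```

View pics/w2c.png

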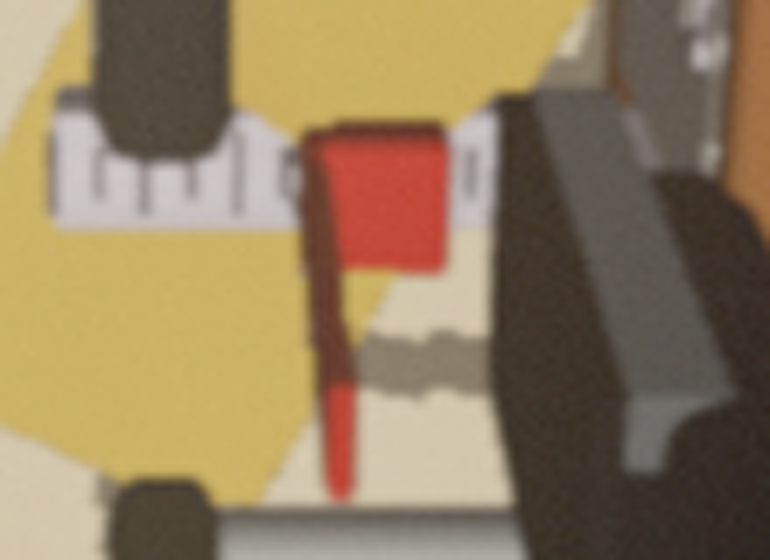

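View pics/w1d.png

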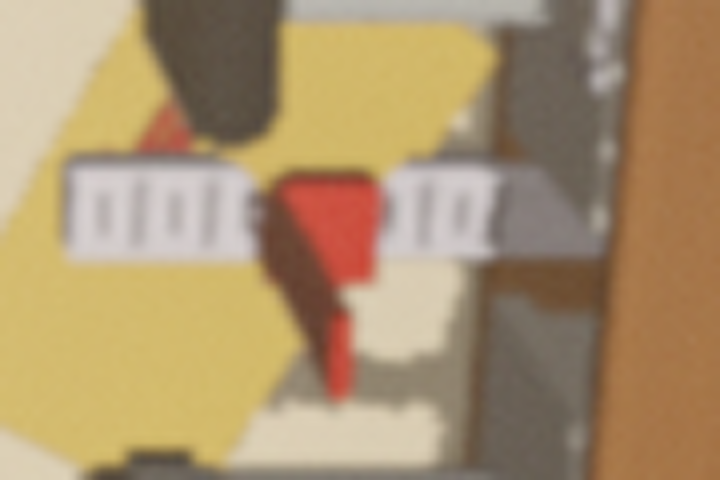

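```bash
python3 - <<'E'
from fit import *
p=np.load("box.npy")
c2=pickle.load(open("w4.pkl","rb"))
# calibration at w2 pose: rebuild: camera pose rigid to tool
c2=dict(c2)
# w2 values printed earlier
c2['origin']=np.array([0.48525206,0.21826055,0.2561943])
A=np.array([[.975,.213,.07],[.224,-.931,-.288],[.004,.296,-.955]]);U,_,V=np.linalg.svd(A);c2['rotation']=U@V
def B(uv,z,c):
    q=ray(None,uv,z,c);d=q[:2]-p[:2];k,s=np.cos(p[2]),np.sin(p[2]);return np.round([1000*(k*d[0]+s*d[1]),1000*(-s*d[0]+k*d[1])],1)
g2=lambda x,y:(300+x/7-.43,235+y/7-.43)
g1=lambda x,y:(360+x/8-.44,190+y/8-.44)
for n,g,c,L in(("w2",g2,c2,dict(fin=((326,440),.063),finR=((354,440),.063),tip=((52,160),.011),pullL=((163,100),.068))),("w1",g1,cw,dict(fin=((328,360),.063),finR=((352,360),.063),tip=((66,210),.011),pull=((230,110),.068)))):
    for k,(q,z) in L.items(): print(n,k,B(g(*q),z,c))
print("top fin center",B(f(405,388),.063,ct))
s=status.state()
d=s['tool_pos']-np.array([.5019,.1438,.0398]);print(d)
E
```

```text
w2 fin [-82.5  -1. ]
w2 finR [-80.1  -1.1]
w2 tip [-1.089e+02  1.000e-01]
w2 pullL [-97.   34.3]
w1 fin [-83.5  -0.3]
w1 finR [-80.6  -0.3]
w1 tip [-109.7    0.2]
w1 pull [-98.2  33.6]
top fin center [-74.6   1.9]
[-2.62527243e-02 -5.93957587e-03  1.67748434e-05]
```

Mark position: two wrist views put the fin at 33.5 mm (±1). Travel is now 26.9 mm, so it needs about 8 mm more.

```bash
python3 -m crank '[[[-3,0,0,0,5],[-2,0,0,0,5],[-2,0,0,0,5],[-1,0,0,0,5],[0,0,0,0,5]]]'; python3 -m crank '[[[0,0,0,0,5],[0,0,0,0,5],[0,0,0,0,5]]]'; python3 - <<'E'
from fit import *
p=np.load("box.npy")
c=cams.calibration("wrist");pickle.dump(c,open("w5.pkl","wb"))
w=cams.snapshot("wrist")[:,:,::-1];s=cams.snapshot("scene")[:,:,::-1]
st=status.state();d=st['tool_pos']-np.array([.5019,.1438,.0398]);print("travel",-(d[0]*np.cos(p[2])+d[1]*np.sin(p[2])))
cv2.imwrite("pics/w5.png",w);cv2.imwrite("pics/s5.png",s)
cv2.imwrite("pics/w5c.png",cv2.resize(w[150:400,260:540],None,fx=2.6,fy=2.4,interpolation=cv2.INTER_CUBIC))
cv2.imwrite("pics/s5c.png",cv2.resize(s[195:235,300:350],None,fx=14,fy=14,interpolation=cv2.INTER_CUBIC))
E
```

```text
clock: 7.8
tool_pos: [0.468, 0.1361, 0.0398]
orientation: [[0.975, 0.223, 0.003], [0.223, -0.975, 0.001], [0.003, 0.0, -1.0]]
ft_force: [5.7, 1.9, 4.0]
grip_width: 0.0108
clock: 8.1
tool_pos: [0.4681, 0.1361, 0.0398]
orientation: [[0.975, 0.223, 0.003], [0.223, -0.975, 0.001], [0.003, 0.0, -1.0]]
ft_force: [5.6, 1.4, 3.7]
grip_width: 0.0115
travel 0.03466454689487103
```

View pics/s5c.png

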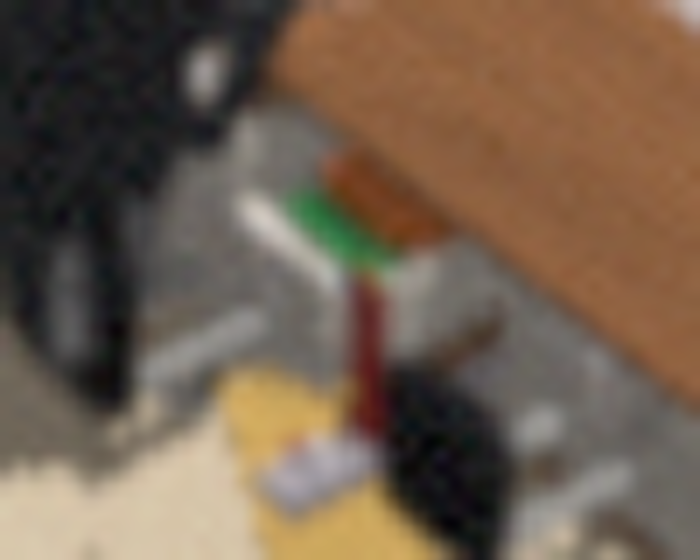

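View pics/w5c.png

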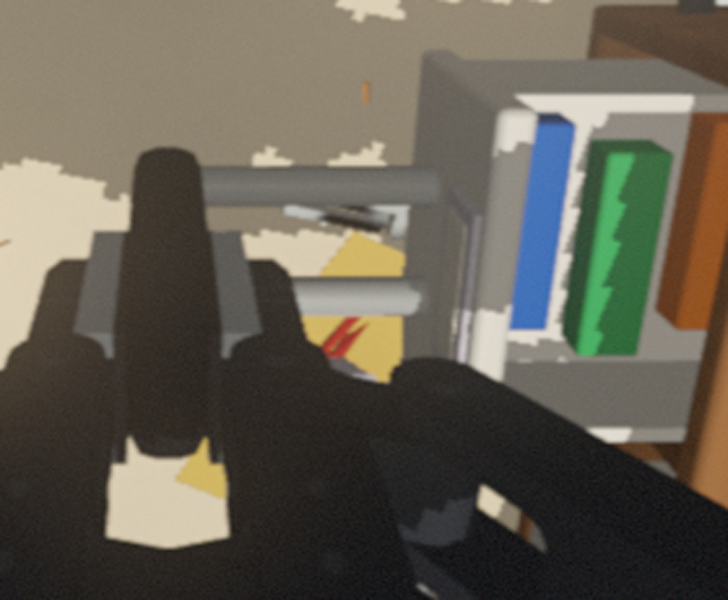

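```bash
python3 - <<'E'
from fit import *
p=np.load("box.npy");c5=pickle.load(open("w5.pkl","rb"));c4=pickle.load(open("w4.pkl","rb"))
def B(uv,z,c):
    q=ray(None,uv,z,c);d=q[:2]-p[:2];k,s=np.cos(p[2]),np.sin(p[2]);return np.round([1000*(k*d[0]+s*d[1]),1000*(-s*d[0]+k*d[1])],1)
print("face corner",B((260+498/2.6,150+112/2.4),.054,c5),B((260+472/2.6,150+375/2.4),.054,c5))
print("w4",B((240+550/2.6,150+112/2.4),.054,c4))
print("plate top ctr",B((260+168/2.6,150+400/2.4),.068,c5))
cs=cams.calibration("scene")
for n,b in dict(finTop=(-.0835,0,.063),finbot=(-.0835,0,.012),faceR=(-.0847,.012,.054),faceRbot=(-.0847,.012,.01)).items():
    q=proj(None,W(p,b),cs);print(n,q,(q-[300,195])*14)
E
```

```text
face corner [-83.8  83.2] [-83.   35.2]
w4 [-76.2  83.2]
plate top ctr [-132.    40.3]
finTop [325.16907948 214.4556843 ] [352.36711274 272.37958026]
finbot [324.65825701 225.96052968] [345.21559811 433.4474155 ]
faceR [322.53003716 214.81066469] [315.42052026 277.34930559]
faceRbot [322.14620346 224.66904564] [310.04684838 415.36663901]
```

```bash
python3 -m crank '[[[-1,0,0,0,5],[0,0,0,0,5],[0,0,0,0,5],[0,0,0,0,5],[0,0,0,0,5]]]'; for i in 1 2 3 4 5 6; do python3 -m crank '[[[0,0,0,0,5],[0,0,0,0,5],[0,0,0,0,5],[0,0,0,0,5],[0,0,0,0,5]]]' | egrep 'pos|clock|grip|force'; done; python3 - <<'E'
from fit import *
p=np.load("box.npy")
c=cams.calibration("wrist");pickle.dump(c,open("w6.pkl","wb"))
w=cams.snapshot("wrist")[:,:,::-1];s=cams.snapshot("scene")[:,:,::-1]
st=status.state();d=st['tool_pos']-np.array([.5019,.1438,.0398]);print("travel",-(d[0]*np.cos(p[2])+d[1]*np.sin(p[2])))
cv2.imwrite("pics/w6c.png",cv2.resize(w[150:400,260:540],None,fx=2.6,fy=2.4,interpolation=cv2.INTER_CUBIC))
cv2.imwrite("pics/s6c.png",cv2.resize(s[140:260,240:440],None,fx=4,fy=4,interpolation=cv2.INTER_CUBIC))
E
```

```text
clock: 8.7
tool_pos: [0.4672, 0.1359, 0.0398]
orientation: [[0.975, 0.223, 0.003], [0.223, -0.975, 0.001], [0.003, 0.0, -1.0]]
ft_force: [5.4, 1.6, 4.5]
grip_width: 0.0111
clock: 9.2
tool_pos: [0.4672, 0.1359, 0.0398]
ft_force: [6.0, 1.4, 3.4]
grip_width: 0.0107
clock: 9.7
tool_pos: [0.4672, 0.1359, 0.0398]
ft_force: [5.8, 1.6, 3.3]
grip_width: 0.0111
clock: 10.2
tool_pos: [0.4672, 0.1359, 0.0398]
ft_force: [4.9, 1.8, 4.3]
grip_width: 0.0112
clock: 10.7
tool_pos: [0.4672, 0.1359, 0.0398]
ft_force: [6.2, 2.1, 3.2]
grip_width: 0.0115
clock: 11.2
tool_pos: [0.4672, 0.1359, 0.0398]
ft_force: [6.3, 1.1, 3.4]
grip_width: 0.0107
clock: 11.7
tool_pos: [0.4672, 0.1359, 0.0398]
ft_force: [6.5, 2.1, 2.8]
grip_width: 0.0109
travel 0.03561523449352397
```

View pics/s6c.png

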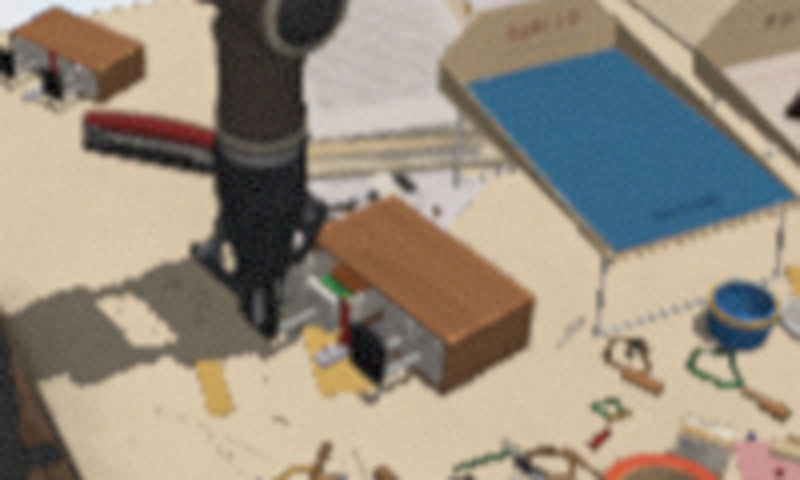

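View pics/w6c.png

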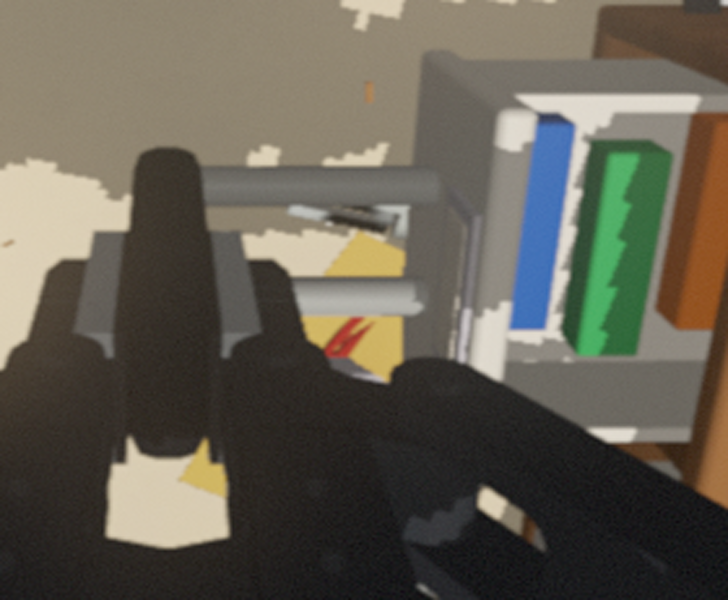

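```bash
python3 -c "
from station import order;print(order.hand_in())"
```

```text
the job is handed in; nothing more can be done
None
```

The left drawer was the free one. I drew it out by its pull to about 35.6 mm of travel, held it steady there for over 3 s at about 6 N, and handed in at about 12 s still gripping. I never touched the right drawer.

- **Position:** two wrist views put the mark at about 33.5 mm (±1 mm), so the drawer front should be level with it or about 2 mm past. One reading from the top camera disagreed; I took it to be the marker's low carriage rather than its fin and left it out. The last wrist view showed no slip in the grip.
- **Not measured at the end:** the gripper hid the marker from the wrist camera, so I checked its final level only through the tool travel and the coarse scene view. In that last scene picture the marker and the stapler look unmoved. The tape roll is only partly in the crop, but the arm never went near it.

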